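# Load the harmonica kit tray, tall sleeve last

## Task

Load the kit tray low parts first: set the toothed comb down flat in the long bay and the reed plate that is on a wooden strip flat in the short bay, and only when both lie there bring a tall handle sleeve to the gauge pin between them. Try the sleeves on the pin without forcing: leave on the pin the one that slides all the way down to the tray, and stand the other one, which has a long core trapped inside and stops short, upright in the enamel dish. Set things down rather than dropping them, and leave everything else where it is.

Things in the scene. Friction and masses are not known exactly. Their poses are not given: they have to be found in the camera images.
- tray: fixed aluminium kit tray, 176 mm (x) by 215 mm (y), floor 4 mm thick. Origin: centre of the underside, z up. Long bay on its -y side, short bay on +y, both along its x, gauge pin between. Bays have rails 5 mm thick, 7 mm high, clearance 7 mm at each end and 6 mm at each side of the part; side rails only on the 25 mm next to each end, so the middle is open for fingers
- comb_bay (a point): centre of the long bay's floor (where the comb's origin belongs); bay 154 x 44 mm inside, 68 mm from the pin's axis
- plate_bay (a point): centre of the short bay's floor (where the reed plate's origin belongs); bay 130 x 48 mm inside, 68 mm from the pin's axis
- pin_foot (a point): foot of the upright steel gauge pin on the tray floor, at the middle of the tray; pin 22 mm diameter, 56 mm tall above the floor, its top 6 mm tapered to 12 mm diameter. About 40 mm free between the pin and a part in either bay
- comb: anodized comb with 12 toothed openings along one long edge, 140 mm (its x) by 32 mm (y) by 14 mm high, 0.12 kg, lying flat. Origin: centre of the underside, z up; either way round is fine
- reed_plate: brass reed plate fixed on a wooden strip, 116 mm (its x) by 36 mm (y) by 10 mm high, 0.11 kg, lying flat with the brass up. Origin: centre of the underside, z up; either way round is fine
- sleeve_1: one of two plain aluminium handle sleeves alike outside: upright cylinder, 50 mm diameter, 110 mm tall, closed top, open below, 0.26 kg. Origin: centre of the underside, z up. Entry bore 28 mm. A loose core is captive inside, unseen: a long one in either sleeve (it varies) stops that sleeve about 20 mm short on the pin; the other's thin disc is just lifted and lets it down to the tray floor
- sleeve_2: one of two plain aluminium handle sleeves alike outside: upright cylinder, 50 mm diameter, 110 mm tall, closed top, open below, 0.26 kg. Origin: centre of the underside, z up. Entry bore 28 mm. A loose core is captive inside, unseen: a long one in either sleeve (it varies) stops that sleeve about 20 mm short on the pin; the other's thin disc is just lifted and lets it down to the tray floor
- dish: fixed shallow round white enamel dish, 172 mm across the rim, 24 mm high, with a fixed tin chute 72 mm wide that starts over the rim on the dish's +x side 32 mm up and climbs away to +x (to about 130 mm high, 250 mm from the dish's centre). Origin: centre of the underside
- dish_in (a point): centre of the dish's flat inner floor, 4 mm above the cart top; the floor is about 140 mm across
- tapping_block: wooden tapping block with a cork face, 70 x 50 x 34 mm, standing between the two sleeves' places; bystander
- screwdriver: screwdriver, 180 mm, red grip, lying between the tray and the robot; bystander
- spare_plate: bare brass reed plate without a wooden strip, 130 x 34 x 4 mm, lying beyond the work; bystander
- screw_jar: glass jar with a steel cap, 56 mm diameter, 70 mm tall, beyond the work; bystander
- harmonica: assembled harmonica, 125 x 30 x 26 mm, beyond the work; bystander
- brush: small brush, 160 mm, lying near the robot on its right; bystander
There are look-alikes about, which are no part of the job. Leave any purple look-alike of the comb alone.

How it is judged:
By the outcome, as a careful person would: the job done as asked, in the order asked, and still so for the second after the job is handed in, with the robot touching nothing.
It also fails if it takes over 72 s, if anything falls off the work surface, if the arm or the gripper's body presses on something with over 40 N, if the wrist force passes 120 N, or if a joint passes its speed limit or range.

## Robot

A 6-joint arm with a two-finger parallel gripper is mounted at the origin on the work surface. World frame = base frame: x ahead of the robot, y to its left, z up, the work surface at z = 0. Lengths are in mm, angles in rad, forces in N, time in s.
With the tool pointing down it reaches from about 400 to 825 mm from the base axis. Payload 7 kg.
Tool frame: the origin (TCP) lies between the finger pads; the fingertips stand 8 mm ahead of it and the grasp point (between the pads) lies 11 mm behind it; y points along the fingers, z is the direction in which the jaws open and shut, and the axes are right-handed (so a half turn about y gives the same grasp; the last joint's range is limited). The gripper opens to 88 mm and grips with 3 to 60 N. Pads are 19 mm wide; open, the fingers measure 130 mm over their backs; the gripper's body (78 mm by 193 mm) begins 47 mm behind the grasp point.
Start: joints at [-0.884, 0.359, 0.012, 0, -1.224, -0.288], TCP at [262.083, -622.019, 234.561] pointing down, gripper open.
Joint ranges: [-3.07, 3.07], [-1.43, 2.12], [-1.02, 1.25], [-3.03, 1.67], [-3.05, -0], [-3.03, 3.03]. Speed limits (rad/s): [2.39, 2.39, 3.01, 3.14, 3.14, 3.14].

## Interface

Orientations are given as a rotation vector (axis times angle).
In Python, from cell import robot gives the robot as it stands.
- The arm moves only by the tool step_arm, never from a script. Its argument "commands" is a list of rows, each an object of numbers: "jaw": the finger opening in m, from 0 to 0.0876; "tx", "ty", "tz": the shift along the world's x, y, z in m; "twist": the turn about the world's z in degrees. A call has 1 to 8 rows; each row is the pose to reach, as a shift and turn from the pose commanded when the call began; what a row does not reach only later rows make up. A row lasts 1/10 s, in which the tool goes at most 50 mm and 8.59 degrees, less where a joint would pass 70% of its speed; a pose out of reach is approached as far as the arm can. A call with a gripper value outside its range is refused whole. The fingers move at their own pace and stop on an object; "squeeze" is the grip in N (left out, the last holds). Time passes only in rows, so rows that repeat a pose let the fingers close. It gives the time, the measured TCP pose, the force and the opening at its end, in the units of the state.
- robot.observe(): the state, without advancing time (a new reading comes with each control period).
- robot.capture(name): name is "scene" or "top"; returns a dict with "pixels" (480x640x3 uint8, red, green, blue), "depth" (480x640 float32, mm along the optical axis (not along the pixel's ray), 0 where there is no reading), "intrinsics" (3x3 intrinsics, pixels), "cam_to_world" (4x4, takes a point from camera to world coordinates). Camera axes: x right, y down, z forward; pixel columns grow to the right and rows downward; lengths in mm; the calibration is good to about 2 mm. A picture is of the moment at which its call begins.
- robot.close_job(): hands the job in, once; it reports no verdict.
The state is a dict: "time_s": time; "qpos": joint angles; "joint_velocities": joint speeds; "joint_efforts": joint torques, N m; "position": TCP position; "eef_rot": TCP orientation; "contact_force": force on the tool from outside, world axes, zero at the start; "torque": the same for the moment, N m; "width": finger opening in mm.
Only numpy, scipy, OpenCV 4.12 (cv2) and the standard library are available. Lean on these libraries where they do the work, as an engineer would, in place of code of your own. Each camera call takes 0.05 s, during which the arm holds its last target. There are 200 camera calls.

## Working session

There is one attempt and no reset: what is moved stays moved. The work goes in short steps, Python scripts to look and compute and a tool call to move; the robot and the scene stay as the last step left them, time stands still between calls to the robot, and variables do not carry over. Pictures are saved under pics/ and viewed, about 8 in all and at most 12, crops included, and the job is handed in when it is done.

Besides the shell and the picture viewer there is one more tool, called after "Call:" as a command line: name --argument value ..., lists and objects as JSON in quotes. step_arm: Moves the arm, as the interface text tells. Its arguments: {"type":"object","properties":{"commands":{"type":"array"},"squeeze":{"type":"number"}},"required":["commands"]}

```bash
mkdir -p pics; ls
cat > h.py <<'E'
import numpy as np, cv2, sys
from cell import robot
def cap(n):
    c=robot.capture(n); np.savez(f'{n}.npz',**c); return c
def load(n): return dict(np.load(f'{n}.npz'))
def pts(c):
    K=c['intrinsics'];d=c['depth'];v,u=np.mgrid[:480,:640]
    P=np.stack([(u-K[0,2])/K[0,0]*d,(v-K[1,2])/K[1,1]*d,d,np.ones_like(d)],-1)
    W=(P@np.array(c['cam_to_world']).T)[...,:3]; W[d==0]=np.nan; return W
def ray(c,u,v,z):
    K=c['intrinsics'];T=np.array(c['cam_to_world'])
    r=T[:3,:3]@np.array([(u-K[0,2])/K[0,0],(v-K[1,2])/K[1,1],1]);o=T[:3,3]
    return o+r*(z-o[2])/r[2]
def save(im,f): cv2.imwrite('pics/'+f,im[...,::-1])
E
python3 - <<'E'
from h import *
for n in('scene','top'):
    c=cap(n); save(c['pixels'],n+'0.png'); print(n,c['cam_to_world'],c['intrinsics'][0])
s=robot.observe(); print(s)
E
```

```text
pics
scene [[-4.64315757e-01  7.17315112e-01 -5.19490045e-01  1.26735468e+03]
 [ 8.85534193e-01  3.65736342e-01 -2.86471851e-01  3.00113596e+02]
 [-1.54941991e-02 -5.93039593e-01 -8.05024205e-01  1.18231179e+03]
 [ 0.00000000e+00  0.00000000e+00  0.00000000e+00  1.00000000e+00]] [550.44979291   0.         315.40463534]
top [[-1.77895063e-02 -9.96293565e-01  8.41585702e-02  4.31633725e+02]
 [-9.99615520e-01  1.95128519e-02  1.96992672e-02 -1.05807867e+02]
 [-2.12684268e-02 -8.37757727e-02 -9.96257634e-01  1.27047469e+03]
 [ 0.00000000e+00  0.00000000e+00  0.00000000e+00  1.00000000e+00]] [551.40947988   0.         311.88712698]
{'time_s': 0.1, 'qpos': array([-8.83889661e-01,  3.59345544e-01,  1.11788145e-02, -3.19127639e-04,
       -1.22413791e+00, -2.88140032e-01]), 'joint_velocities': array([ 9.17479192e-05, -1.96285827e-03,  2.11931186e-03,  1.27551456e-03,
       -1.28122636e-03, -4.18308180e-04]), 'joint_efforts': array([-1.52619908e-03, -5.84163344e+01,  2.93750453e+01,  7.01546609e+00,
        1.01287573e-02, -7.40154110e-05]), 'position': array([ 261.92864868, -621.64489523,  233.70722766]), 'eef_rot': array([-1.54660163, -0.31231781,  0.31301488]), 'contact_force': array([ 0.25969094, -0.02655292,  0.46953947]), 'torque': array([ 0.0006476 ,  0.06294332, -0.01819349]), 'width': 87.46588958349602}
```

View pics/top0.png

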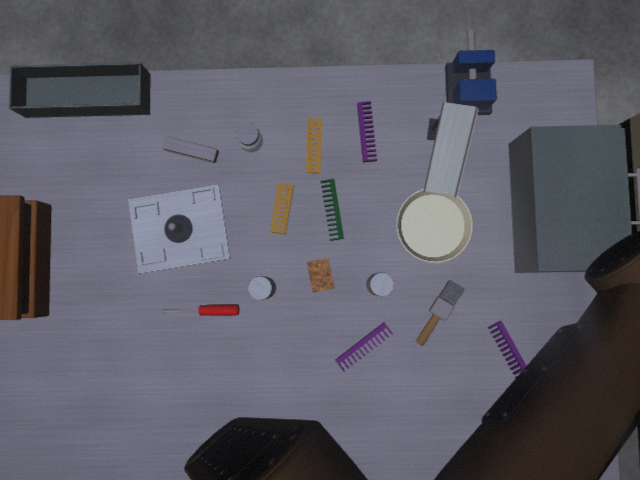

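View pics/scene0.png

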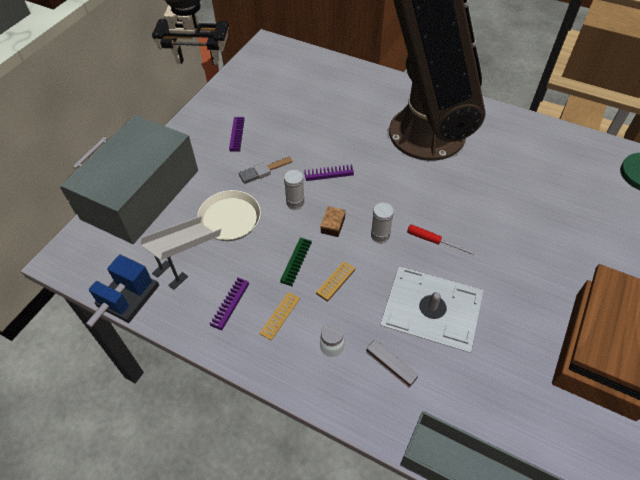

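Comb candidates in the top view are green (332,210) and purple (367,131), (363,347), (507,347). Green fits, because purple is excluded. Plate candidates are (282,208) and (314,146). I'll check which one sits on wood by size and height, plus an enlarged crop.

```bash
cat >> h.py <<'E'
def rect(c,m,z,lo=60):
    """minAreaRect in world of largest mask blob, cast to plane z"""
    cs,_=cv2.findContours(m.astype(np.uint8),cv2.RETR_EXTERNAL,cv2.CHAIN_APPROX_NONE)
    out=[]
    for k in cs:
        if cv2.contourArea(k)<lo: continue
        W=np.array([ray(c,u,v,z)[:2] for u,v in k[:,0]],np.float32)
        (x,y),(w,h),a=cv2.minAreaRect(W)
        if w<h: w,h,a=h,w,a+90
        out.append((np.round(k[:,0].mean(0)),round(x,1),round(y,1),round(w,1),round(h,1),round((a+90)%180-90,1)))
    return out
E
python3 - <<'E'
from h import *
for n in('top','scene'):
    c=load(n);im=c['pixels'];hsv=cv2.cvtColor(im,cv2.COLOR_RGB2HSV);H,S,V=cv2.split(hsv);W=pts(c);Z=W[...,2]
    print(n,'table z',np.nanmedian(Z[200:300,250:300]))
    g=(H>40)&(H<85)&(S>100); b=(H>12)&(H<28)&(S>120)&(V>120)
    for r in rect(c,g,14,100): print('green',r)
    for z in(10,4):
        for r in rect(c,b,z,200): print('brass z',z,r)
    k,_=cv2.findContours(b.astype(np.uint8),0,1)
    for q in k:
        if cv2.contourArea(q)>200:
            m=np.zeros(b.shape,np.uint8);cv2.drawContours(m,[q],-1,1,-1);m=cv2.erode(m,np.ones((3,3)))
            print('  ht',q[:,0].mean(0),np.nanmedian(Z[m>0]))
    # sleeves tops
    m=(np.abs(Z-110)<6)
    X,Y=W[...,0],W[...,1]
    n_,lab,st,ce=cv2.connectedComponentsWithStats(m.astype(np.uint8))
    for i in range(1,n_):
        if 100<st[i,4]<3000: print('h110',ce[i],st[i],np.nanmedian(W[lab==i],0))
    for r in rect(c,m&(S<60),110,100): print(' r',r)
c=load('top');im=c['pixels'];a=cv2.resize(im[110:300,230:400],None,fx=3,fy=3,interpolation=cv2.INTER_CUBIC)
d=load('scene')['pixels'];b=cv2.resize(d[220:360,200:370],None,fx=2,fy=2,interpolation=cv2.INTER_CUBIC)
b=cv2.resize(b,(280,570*280//340)); 
o=np.zeros((570,790,3),np.uint8);o[:,:510]=a;o[:b.shape[0],510:]=b; save(o,'crop.png')
E
```

```text
top table z 0.8038171754633368
green (array([335., 208.]), 602.7, -131.3, 137.5, 25.8, 10.0)
brass z 10 (array([281., 208.]), 608.5, -11.8, 114.1, 33.9, -10.2)
brass z 10 (array([314., 145.]), 753.6, -88.4, 125.6, 30.3, -1.1)
brass z 4 (array([281., 208.]), 609.3, -11.4, 114.7, 34.0, -10.2)
brass z 4 (array([314., 145.]), 755.1, -88.4, 126.2, 30.5, -1.1)
  ht [281.46721311 208.        ] 10.10010356636758
  ht [313.5        145.47692308] 3.914903934640506
h110 [456.90765172 123.74934037] [440 113  33  36 379] [ 769.81840303 -397.16671497  110.21708236]
h110 [528.4109589  199.82191781] [524 130  10 142 292] [ 602.51297531 -540.62741979  109.82416487]
h110 [636.69277108 185.25903614] [628 168  12  50 166] [ 635.73610347 -771.01093203  106.90707653]
h110 [381.2045977 283.7816092] [370 272  24  24 435] [ 429.9094021  -225.89166256  110.05418564]
h110 [259.23853211 287.43348624] [248 276  24  24 436] [427.54495279  29.93063242 109.9349336 ]
 r (array([259., 287.]), 427.4, 29.6, 49.2, 47.3, 44.5)
 r (array([381., 284.]), 430.2, -226.3, 48.9, 47.0, -46.3)
 r (array([637., 190.]), 612.4, -760
[... 2182 characters left out ...]
127  79 418] [ 665.83373724 -539.84846088  110.1615652 ]
h110 [293.03571429 176.90178571] [284 170  19  16 224] [ 432.81008228 -222.45240759  109.95137417]
h110 [383.22519084 210.41603053] [374 202  20  18 262] [429.91656505  33.21194358 110.46453025]
h110 [160.88       240.59428571] [148 226  24  25 175] [ 762.0101291  -413.14518718  109.87985012]
 r (array([161., 239.]), 745.5, -402.0, 66.8, 55.2, -6.3)
 r (array([383., 211.]), 428.5, 32.8, 51.8, 49.7, 44.3)
 r (array([293., 177.]), 431.1, -223.0, 52.4, 47.8, 65.3)
 r (array([133., 190.]), 639.8, -563.0, 351.3, 162.9, -31.0)
 r (array([ 90., 152.]), 602.5, -765.8, 126.9, 18.9, -1.2)
 r (array([59., 44.]), 249.4, -1197.5, 562.2, 30.4, -0.5)
```

View pics/crop.png

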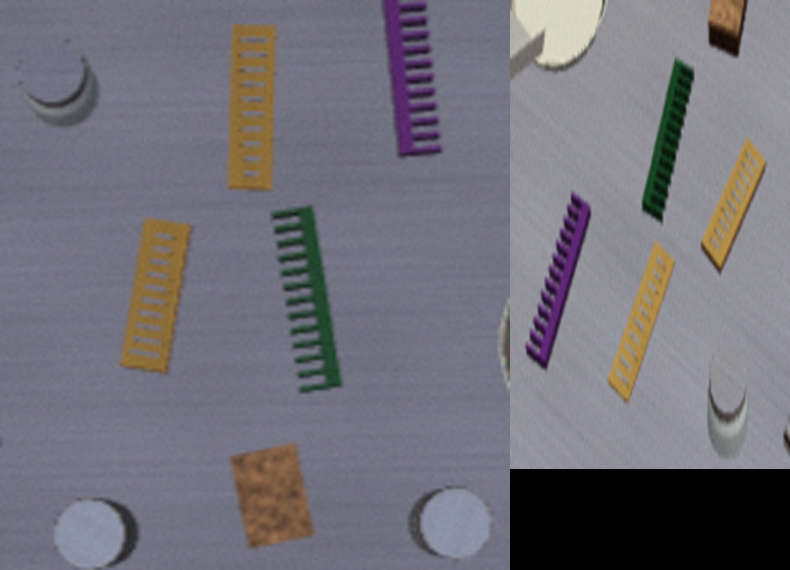

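The crop confirms it: the plate at (282,208) has a thick side and measures 10 mm high and 116 x 36 mm, so it is the reed plate. The one at (314,146) is 4 mm high, so it is the spare. The comb is the green one at (332,210), with its teeth to image left (+y). Next I measure the tray, pin, dish and tool yaw.

Run:
```python
from h import *
from scipy.spatial.transform import Rotation as R
s=robot.observe();M=R.from_rotvec(s['eef_rot']).as_matrix();print('tool y',M[:,1].round(3),'jaw z',M[:,2].round(3),'jaw yaw',np.degrees(np.arctan2(M[1,2],M[0,2])))
for n,win in(('top',(160,300,110,250)),('scene',(255,360,365,500))):
    c=load(n);im=c['pixels'].astype(int);hsv=cv2.cvtColor(c['pixels'],cv2.COLOR_RGB2HSV);V=hsv[...,2];S=hsv[...,1];W=pts(c)
    b=np.zeros(V.shape,bool);v0,v1,u0,u1=win
    b[v0:v1,u0:u1]=(V>140)[v0:v1,u0:u1]&(S<40)[v0:v1,u0:u1]
    if n=='top': print('V tray',V[230,210],S[230,210],'table',V[290,280],S[290,280])
    k,_=cv2.findContours(b.astype(np.uint8),0,1); q=max(k,key=cv2.contourArea)
    ap=cv2.approxPolyDP(cv2.convexHull(q),6,True)[:,0];print(n,'tray corners',[(tuple(p),ray(c,*p,4)[:2].round()) for p in ap])
    m=np.zeros(b.shape,np.uint8);cv2.fillPoly(m,[cv2.convexHull(q)],1)
    print(' tray rect',rect(c,m,4,1000))
    # pin top by depth
    Z=W[...,2]; p=(m>0)&(Z>52)&(Z<64); print(' pin',p.sum(),np.nanmean(W[p],0).round(1), np.argwhere(p).mean(0)[::-1])
    g=(im[...,1]-im[...,0]>12)&(im[...,1]-im[...,2]>5)&(np.abs(W[...,0]-605)<120)&(np.abs(W[...,1]+128)<80)
    print(' comb',rect(c,g,14,60), rect(c,cv2.morphologyEx(g.astype(np.uint8),cv2.MORPH_CLOSE,np.ones((5,5))),14,60))
    w=(S>15)&(V>150)&(hsv[...,0]>15)&(hsv[...,0]<45)&(np.abs(W[...,0]-560)<150)&(np.abs(W[...,1]+345)<150)
    print(' dish floor+wall', rect(c,w,4,500), rect(c,w,24,500))
```

```text
tool y [-0.001  0.001 -1.   ] jaw z [-0.388  0.922  0.002] jaw yaw 112.84141360429119
V tray 166 35 table 127 28
top tray corners [((np.int32(217), np.int32(184)), array([669., 138.])), ((np.int32(228), np.int32(258)), array([495., 114.])), ((np.int32(138), np.int32(272)), array([467., 322.])), ((np.int32(128), np.int32(199)), array([638., 347.]))]
 tray rect [(array([178., 229.]), 565.8, 229.0, 218.5, 179.0, -81.7)]
 pin 67 [566.7 228.8  57.7] [171.98507463 225.8358209 ]
 comb [(array([332., 210.]), 603.0, -128.1, 139.9, 30.7, 8.0)] [(array([332., 209.]), 603.0, -128.1, 139.9, 30.7, 8.0)]
 dish floor+wall [] []
scene tray corners [((np.int32(499), np.int32(255)), array([347., 331.])), ((np.int32(499), np.int32(359)), array([626., 414.])), ((np.int32(365), np.int32(359)), array([765., 144.])), ((np.int32(365), np.int32(255)), array([504.,  24.]))]
 tray rect [(array([432., 307.]), 555.8, 237.3, 356.9, 286.9, -62.9)]
 pin 61 [569.4 232.3  57.9] [435.7704918  296.13114754]
 comb [(array([296., 261.]), 605.0, -123.9, 145.3, 34.9, 8.0)] [(array([296., 260.]), 605.0, -123.9, 145.3, 34.9, 8.0)]
 dish floor+wall [(array([230., 213.]), 544.7, -365.3, 172.5, 163.0, 73.8)] [(array([230., 213.]), 556.9, -354.0, 169.6, 160.2, 73.8)]
```

Call:
step_arm --commands '[{"tx": 0.2, "ty": 0.29, "tz": 0, "twist": -14.8, "jaw": 0.06}, {"tx": 0.2, "ty": 0.29, "tz": 0, "twist": -14.8, "jaw": 0.06}, {"tx": 0.2, "ty": 0.29, "tz": 0, "twist": -14.8, "jaw": 0.06}, {"tx": 0.2, "ty": 0.29, "tz": 0, "twist": -14.8, "jaw": 0.06}, {"tx": 0.2, "ty": 0.29, "tz": 0, "twist": -14.8, "jaw": 0.06}, {"tx": 0.2, "ty": 0.29, "tz": 0, "twist": -14.8, "jaw": 0.06}, {"tx": 0.2, "ty": 0.29, "tz": 0, "twist": -14.8, "jaw": 0.06}, {"tx": 0.2, "ty": 0.29, "tz": 0, "twist": -14.8, "jaw": 0.06}]'

```text
time_s: 0.9
position: [464.6, -328.1, 234.4]
eef_rot: [-1.567, -0.114, 0.114]
contact_force: [0.3, -0.8, -0.2]
width: 60.0
```

Call:
step_arm --commands '[{"tx": 0.142, "ty": 0.205, "tz": -0.1}, {"tx": 0.142, "ty": 0.205, "tz": -0.1}, {"tx": 0.142, "ty": 0.205, "tz": -0.1}, {"tx": 0.142, "ty": 0.205, "tz": -0.1}, {"tx": 0.142, "ty": 0.205, "tz": -0.1}, {"tx": 0.142, "ty": 0.205, "tz": -0.1}, {"tx": 0.142, "ty": 0.205, "tz": -0.1}, {"tx": 0.142, "ty": 0.205, "tz": -0.1}]'

```text
validation failed for argument at $.co...
```

Call:
step_arm --commands '[{"tx": 0.14, "ty": 0.2, "tz": -0.1, "twist": 0, "jaw": 0.06}, {"tx": 0.14, "ty": 0.2, "tz": -0.1, "twist": 0, "jaw": 0.06}, {"tx": 0.14, "ty": 0.2, "tz": -0.1, "twist": 0, "jaw": 0.06}, {"tx": 0.14, "ty": 0.2, "tz": -0.1, "twist": 0, "jaw": 0.06}, {"tx": 0.14, "ty": 0.2, "tz": -0.1, "twist": 0, "jaw": 0.06}, {"tx": 0.14, "ty": 0.2, "tz": -0.1, "twist": 0, "jaw": 0.06}, {"tx": 0.14, "ty": 0.2, "tz": -0.1, "twist": 0, "jaw": 0.06}]'

```text
time_s: 1.6
position: [602.2, -130.5, 132.7]
eef_rot: [-1.568, -0.11, 0.115]
contact_force: [-0.5, -1.3, 0.0]
width: 60.1
```

Run:
```python
from h import *
from scipy.spatial.transform import Rotation as R
s=robot.observe();M=R.from_rotvec(s['eef_rot']).as_matrix();print(s['position'],s['joint_velocities'].round(3),np.degrees(np.arctan2(M[1,2],M[0,2])))
c=cap('top');d=cap('scene')
a=cv2.resize(c['pixels'][170:290,110:250],None,fx=3,fy=3,interpolation=cv2.INTER_CUBIC)
b=d['pixels'][180:360,240:500]; b=cv2.resize(b,(379,262))
o=np.zeros((600,800,3),np.uint8);o[:360,:420]=a;o[:262,420:799]=b
e=cv2.resize(c['pixels'][120:290,230:430],(280,238));o[362:,:280]=e;save(o,'c2.png')
```

```text
[ 602.19383008 -130.51533423  132.69154999] [-0.041 -0.037 -0.006  0.007 -0.017  0.021] 98.18488576664147
```

View pics/c2.png

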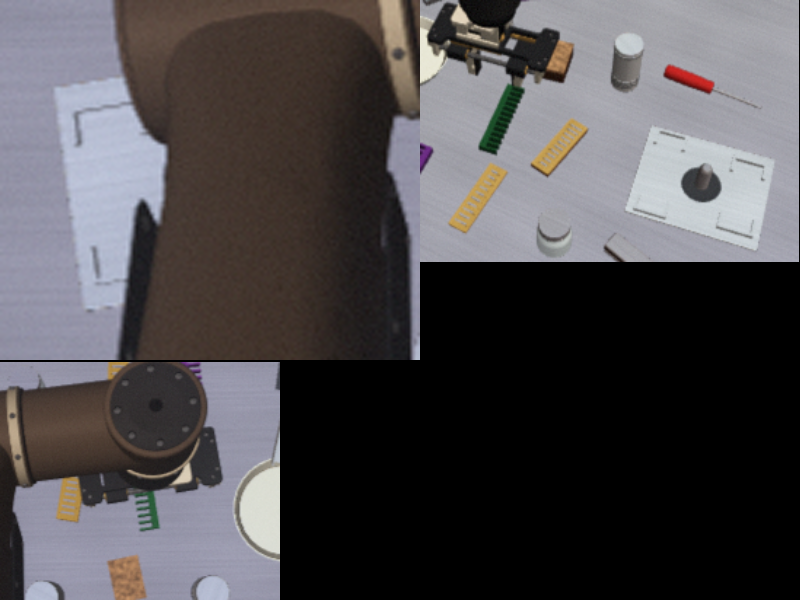

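The arm blocks most of the top view. The scene view shows the open fingers above the green comb, clear of the reed plate. Next I descend and grip.

Call:
step_arm --commands '[{"tx": 0.002, "ty": 0.004, "tz": -0.08, "twist": 0, "jaw": 0.06}, {"tx": 0.002, "ty": 0.004, "tz": -0.08, "twist": 0, "jaw": 0.06}, {"tx": 0.002, "ty": 0.004, "tz": -0.1, "twist": 0, "jaw": 0.06}, {"tx": 0.002, "ty": 0.004, "tz": -0.121, "twist": 0, "jaw": 0.06}, {"tx": 0.002, "ty": 0.004, "tz": -0.121, "twist": 0, "jaw": 0.06}, {"tx": 0.002, "ty": 0.004, "tz": -0.121, "twist": 0, "jaw": 0.02}, {"tx": 0.002, "ty": 0.004, "tz": -0.121, "twist": 0, "jaw": 0.02}, {"tx": 0.002, "ty": 0.004, "tz": -0.121, "twist": 0, "jaw": 0.02}]' --squeeze 20

```text
time_s: 2.5
position: [604.9, -128.3, 15.2]
eef_rot: [-1.568, -0.112, 0.108]
contact_force: [-0.6, 0.2, 0.3]
width: 41.2
```

Run:
```python
from h import *
for i in range(2):
    s=robot.observe();print(s['position'],s['width'],s['contact_force'].round(1))
    d=cap('scene')
im=d['pixels'].astype(int);W=pts(d)
g=(im[...,1]-im[...,0]>12)&(im[...,1]-im[...,2]>5)&(np.abs(W[...,0]-605)<120)&(np.abs(W[...,1]+128)<80)
print(rect(d,g,14,60))
```

```text
[ 604.92638177 -128.2796695    15.16834858] 41.16896406696055 [-0.6  0.2  0.3]
[ 604.80172323 -128.1589697    14.9622619 ] 37.329653297081386 [0.  0.3 0.6]
[(array([291., 270.]), 634.3, -120.3, 87.6, 33.8, 8.0)]
```

Call:
step_arm --commands '[{"tx": 0, "ty": 0, "tz": -0.004, "twist": 0, "jaw": 0.02}, {"tx": 0, "ty": 0, "tz": -0.004, "twist": 0, "jaw": 0.02}, {"tx": 0, "ty": 0, "tz": -0.004, "twist": 0, "jaw": 0.02}, {"tx": 0, "ty": 0, "tz": -0.004, "twist": 0, "jaw": 0.02}, {"tx": 0, "ty": 0, "tz": -0.004, "twist": 0, "jaw": 0.02}]'

```text
time_s: 3.1
position: [605.5, -127.9, 12.4]
eef_rot: [-1.569, -0.114, 0.109]
contact_force: [-4.4, 2.4, 18.3]
width: 31.6
```

Call:
step_arm --commands '[{"tx": 0, "ty": 0, "tz": 0.08, "twist": 0, "jaw": 0.02}, {"tx": 0, "ty": 0, "tz": 0.08, "twist": 0, "jaw": 0.02}, {"tx": 0, "ty": 0, "tz": 0.08, "twist": 0, "jaw": 0.02}, {"tx": 0, "ty": 0, "tz": 0.08, "twist": 0, "jaw": 0.02}]'

```text
time_s: 3.5
position: [604.4, -127.8, 90.5]
eef_rot: [-1.568, -0.112, 0.109]
contact_force: [-0.7, 0.5, -2.4]
width: 31.8
```

Run:
```python
from h import *
d=cap('scene');d=cap('scene')
s=robot.observe();print(s['position'],s['width'],s['contact_force'].round(1))
im=d['pixels'].astype(int);W=pts(d)
g=(im[...,1]-im[...,0]>12)&(im[...,1]-im[...,2]>5)&(np.abs(W[...,0]-605)<150)&(np.abs(W[...,1]+128)<100)&(W[...,2]<200)
Z=W[g&(W[...,2]>50)];print(np.nanmedian(Z,0))
z=np.nanpercentile(Z[:,2],80);print(z,rect(d,g,z,60))
a=cv2.resize(d['pixels'][160:330,220:450],None,fx=3,fy=3);save(a,'c3.png')
```

```text
[ 603.18486011 -127.91064603   88.65677691] 31.582717135548318 [-0.8 -0.6 -1.1]
[ 634.96866756 -124.42956527   89.40045355]
92.34213317901276 [(array([289., 252.]), 633.6, -121.6, 89.5, 35.4, 9.4)]
```

View pics/c3.png

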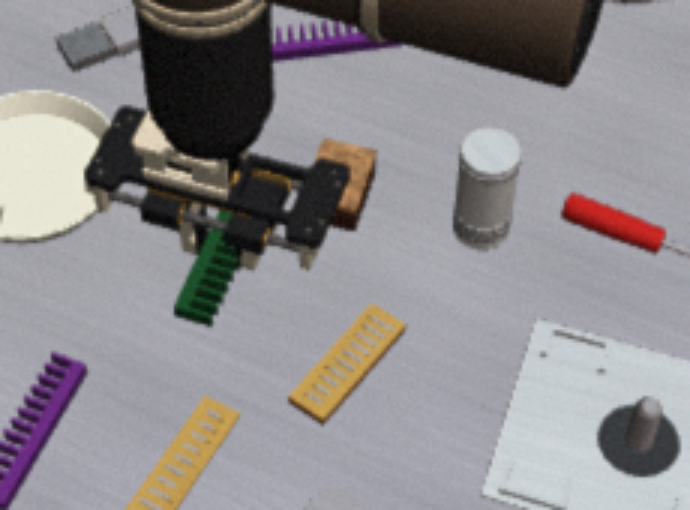

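The comb is held: width is 31.6 mm and the scene view shows it hanging at (210,270) in the crop. I move over the tray and check which bay is the long one.

Call:
step_arm --commands '[{"tx": -0.01, "ty": 0.04, "tz": 0.01, "twist": 0, "jaw": 0.02}, {"tx": -0.026, "ty": 0.291, "tz": 0.01, "twist": 0, "jaw": 0.02}, {"tx": -0.026, "ty": 0.291, "tz": 0.01, "twist": 0, "jaw": 0.02}, {"tx": -0.026, "ty": 0.291, "tz": 0.01, "twist": 0, "jaw": 0.02}, {"tx": -0.026, "ty": 0.291, "tz": 0.01, "twist": 0, "jaw": 0.02}, {"tx": -0.026, "ty": 0.291, "tz": 0.01, "twist": 0, "jaw": 0.02}, {"tx": -0.026, "ty": 0.291, "tz": 0.01, "twist": 0, "jaw": 0.02}, {"tx": -0.026, "ty": 0.291, "tz": 0.01, "twist": 0, "jaw": 0.02}]'

```text
time_s: 4.4
position: [577.1, 164.1, 98.0]
eef_rot: [-1.569, -0.11, 0.114]
contact_force: [-0.2, -0.4, -1.5]
width: 32.0
```

Run:
```python
from h import *
from scipy.spatial.transform import Rotation as R
s=robot.observe();M=R.from_rotvec(s['eef_rot']).as_matrix();print(s['position'],s['width'],np.degrees(np.arctan2(M[1,2],M[0,2])))
d=cap('scene');s=robot.observe();print(s['position'])
t=cv2.imread('pics/top0.png')[...,::-1]
# rectified top view of the tray, 2.5 px/mm, world +x up, +y left, plane z=7
c=load('top');T=np.array(c['cam_to_world'])
src=[];dst=[]
for x,y in((460,100),(680,100),(680,360),(460,360)):
    p=np.linalg.inv(T)@[x,y,7,1];q=c['intrinsics']@p[:3];src.append(q[:2]/q[2]);dst.append(((360-y)*1.7,(680-x)*1.7))
H=cv2.getPerspectiveTransform(np.float32(src),np.float32(dst))
a=cv2.warpPerspective(t,H,(442,374),flags=cv2.INTER_CUBIC)
g=cv2.cvtColor(a,cv2.COLOR_RGB2GRAY);a=cv2.cvtColor(cv2.createCLAHE(3,(4,4)).apply(g),cv2.COLOR_GRAY2RGB)
b=cv2.resize(d['pixels'][200:370,355:515],(352,374));save(np.hstack([a,b]),'c4.png')
```

```text
[577.05283934 164.13917988  97.99214802] 32.031879428638604 98.20211423267902
[577.16751635 162.95999856  98.15803965]
```

View pics/c4.png

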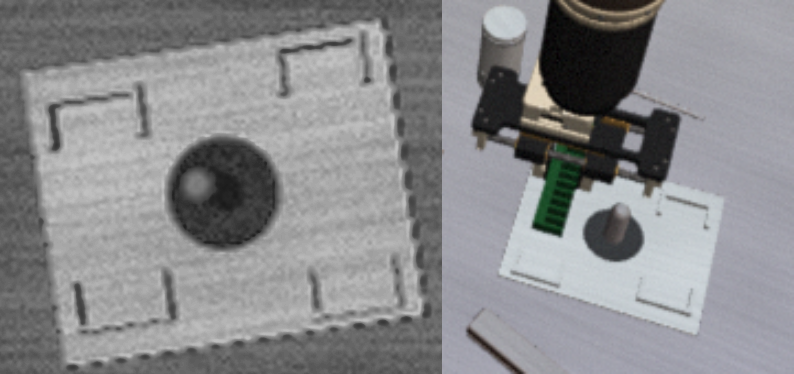

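The rectified view shows the -y (right) bay is the long one, about 157 mm between end rails; the left one is about 136 mm. The comb hangs over the right bay. I lower it now.

Call:
step_arm --commands '[{"tx": 0, "ty": 0, "tz": -0.05, "twist": 0, "jaw": 0.02}, {"tx": 0, "ty": 0, "tz": -0.065, "twist": 0, "jaw": 0.02}, {"tx": 0, "ty": 0, "tz": -0.072, "twist": 0, "jaw": 0.02}, {"tx": 0, "ty": 0, "tz": -0.076, "twist": 0, "jaw": 0.02}, {"tx": 0, "ty": 0, "tz": -0.079, "twist": 0, "jaw": 0.02}, {"tx": 0, "ty": 0, "tz": -0.079, "twist": 0, "jaw": 0.02}, {"tx": 0, "ty": 0, "tz": -0.079, "twist": 0, "jaw": 0.02}]'

```text
time_s: 5.15
position: [578.6, 163.1, 21.4]
eef_rot: [-1.567, -0.111, 0.109]
contact_force: [0.2, 0.1, -1.2]
width: 31.5
```

Call:
step_arm --commands '[{"tx": -0.001, "ty": 0, "tz": -0.002, "twist": 0, "jaw": 0.02}, {"tx": -0.001, "ty": 0, "tz": -0.003, "twist": 0, "jaw": 0.02}, {"tx": -0.001, "ty": 0, "tz": -0.004, "twist": 0, "jaw": 0.02}, {"tx": -0.001, "ty": 0, "tz": -0.004, "twist": 0, "jaw": 0.02}]'

```text
time_s: 5.55
position: [577.0, 163.0, 16.5]
eef_rot: [-1.568, -0.11, 0.11]
contact_force: [0.2, 0.9, -0.4]
width: 31.8
```

Call:
step_arm --commands '[{"tx": 0, "ty": 0, "tz": -0.0015, "twist": 0, "jaw": 0.02}, {"tx": 0, "ty": 0, "tz": -0.0015, "twist": 0, "jaw": 0.02}, {"tx": 0, "ty": 0, "tz": -0.0015, "twist": 0, "jaw": 0.046}, {"tx": 0, "ty": 0, "tz": -0.0015, "twist": 0, "jaw": 0.046}, {"tx": 0, "ty": 0, "tz": -0.0015, "twist": 0, "jaw": 0.046}]'

```text
time_s: 6.05
position: [577.1, 163.0, 15.0]
eef_rot: [-1.568, -0.11, 0.11]
contact_force: [-0.6, -0.2, -0.1]
width: 45.2
```

Call:
step_arm --commands '[{"tx": 0, "ty": 0, "tz": 0.03, "twist": 0, "jaw": 0.046}, {"tx": 0, "ty": 0, "tz": 0.1, "twist": 0, "jaw": 0.046}, {"tx": 0, "ty": 0, "tz": 0.1, "twist": 0, "jaw": 0.046}, {"tx": 0, "ty": 0, "tz": 0.1, "twist": 0, "jaw": 0.046}]'

```text
time_s: 6.45
position: [579.2, 164.1, 118.9]
eef_rot: [-1.565, -0.116, 0.106]
contact_force: [0.1, 0.4, -0.2]
width: 45.9
```

Run:
```python
from h import *
d=cap('scene');s=robot.observe();print(s['position'],s['contact_force'])
im=d['pixels'].astype(int);W=pts(d)
g=(im[...,1]-im[...,0]>12)&(im[...,1]-im[...,2]>5)&(np.abs(W[...,0]-577)<120)&(np.abs(W[...,1]-163)<60)
print(rect(d,g,18,60),np.nanpercentile(W[g][:,2],[10,50,90]))
save(cv2.resize(d['pixels'][220:370,355:515],None,fx=3.5,fy=3.5,interpolation=2),'c5.png')
```

```text
[577.93248589 163.51601134 116.6806279 ] [ 0.4024874   0.49961459 -0.83118985]
[(array([405., 296.]), 577.4, 164.0, 147.3, 33.0, 7.8)] [ 8.0731753  16.86311343 21.06669847]
```

View pics/c5.png

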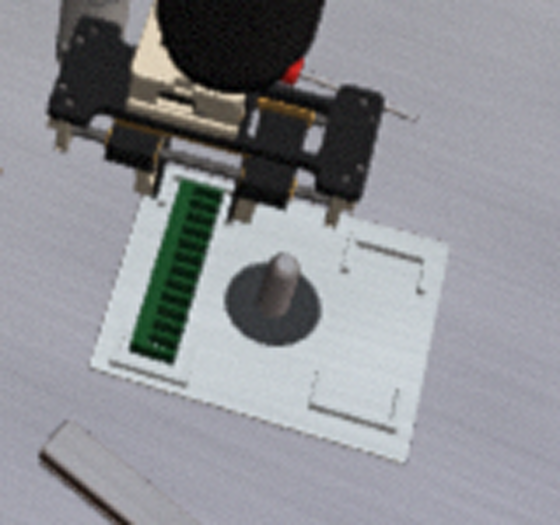

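The scene view shows the comb flat in the long bay at (175,270), inside its rails. The reed plate is next.

Call:
step_arm --commands '[{"tx": 0.031, "ty": -0.174, "tz": 0, "twist": -18.5, "jaw": 0.06}, {"tx": 0.031, "ty": -0.174, "tz": 0, "twist": -18.5, "jaw": 0.06}, {"tx": 0.031, "ty": -0.174, "tz": 0, "twist": -18.5, "jaw": 0.06}, {"tx": 0.031, "ty": -0.174, "tz": 0, "twist": -18.5, "jaw": 0.06}, {"tx": 0.031, "ty": -0.174, "tz": -0.05, "twist": -18.5, "jaw": 0.06}, {"tx": 0.031, "ty": -0.174, "tz": -0.05, "twist": -18.5, "jaw": 0.06}, {"tx": 0.031, "ty": -0.174, "tz": -0.05, "twist": -18.5, "jaw": 0.06}]'

```text
time_s: 7.2
position: [606.8, -11.5, 63.6]
eef_rot: [-1.568, 0.147, -0.14]
contact_force: [0.3, -0.3, 0.1]
width: 59.5
```

Run:
```python
from h import *
from scipy.spatial.transform import Rotation as R
d=cap('scene');s=robot.observe();M=R.from_rotvec(s['eef_rot']).as_matrix();print(s['position'],s['width'],np.degrees(np.arctan2(M[1,2],M[0,2])))
hsv=cv2.cvtColor(d['pixels'],cv2.COLOR_RGB2HSV);H,S,V=cv2.split(hsv);W=pts(d)
b=(H>12)&(H<28)&(S>120)&(V>120)&(np.abs(W[...,0]-608)<100)&(np.abs(W[...,1]+10)<50)
print(rect(d,b,10,60))
```

```text
[608.12226933 -10.84764332  65.19674263] 59.72654420723045 79.59980158010073
[(array([333., 283.]), 623.8, -10.8, 85.3, 35.9, -10.4)]
```

Call:
step_arm --commands '[{"tx": 0, "ty": 0, "tz": -0.04, "twist": 0, "jaw": 0.06}, {"tx": 0, "ty": 0, "tz": -0.053, "twist": 0, "jaw": 0.06}, {"tx": 0, "ty": 0, "tz": -0.053, "twist": 0, "jaw": 0.06}, {"tx": 0, "ty": 0, "tz": -0.053, "twist": 0, "jaw": 0.06}, {"tx": 0, "ty": 0, "tz": -0.053, "twist": 0, "jaw": 0.025}, {"tx": 0, "ty": 0, "tz": -0.053, "twist": 0, "jaw": 0.025}, {"tx": 0, "ty": 0, "tz": -0.053, "twist": 0, "jaw": 0.025}, {"tx": 0, "ty": 0, "tz": -0.053, "twist": 0, "jaw": 0.025}]'

```text
time_s: 8.05
position: [608.4, -10.9, 12.7]
eef_rot: [-1.566, 0.142, -0.144]
contact_force: [-1.4, 0.8, 4.1]
width: 35.6
```

Call:
step_arm --commands '[{"tx": 0, "ty": 0, "tz": 0, "twist": 0, "jaw": 0.025}, {"tx": 0, "ty": 0, "tz": 0, "twist": 0, "jaw": 0.025}]'

```text
time_s: 8.25
position: [608.4, -10.9, 12.7]
eef_rot: [-1.566, 0.142, -0.144]
contact_force: [-1.0, 0.6, 6.7]
width: 35.6
```

Call:
step_arm --commands '[{"tx": 0, "ty": 0, "tz": 0.03, "twist": 0, "jaw": 0.025}, {"tx": 0, "ty": 0, "tz": 0.075, "twist": 0, "jaw": 0.025}, {"tx": 0, "ty": 0, "tz": 0.1, "twist": 0, "jaw": 0.025}, {"tx": -0.01, "ty": 0.03, "tz": 0.1, "twist": 8, "jaw": 0.025}, {"tx": -0.02, "ty": 0.07, "tz": 0.1, "twist": 18.4, "jaw": 0.025}, {"tx": -0.027, "ty": 0.12, "tz": 0.1, "twist": 18.4, "jaw": 0.025}]'

```text
time_s: 8.85
position: [580.2, 108.4, 112.2]
eef_rot: [-1.568, -0.111, 0.111]
contact_force: [1.0, 0.5, -0.9]
width: 35.7
```

Call:
step_arm --commands '[{"tx": -0.024, "ty": 0.19, "tz": 0, "twist": 0, "jaw": 0.025}, {"tx": -0.024, "ty": 0.19, "tz": 0, "twist": 0, "jaw": 0.025}, {"tx": -0.024, "ty": 0.19, "tz": 0, "twist": 0, "jaw": 0.025}, {"tx": -0.024, "ty": 0.19, "tz": 0, "twist": 0, "jaw": 0.025}, {"tx": -0.024, "ty": 0.19, "tz": -0.02, "twist": 0, "jaw": 0.025}, {"tx": -0.024, "ty": 0.19, "tz": -0.02, "twist": 0, "jaw": 0.025}, {"tx": -0.024, "ty": 0.19, "tz": -0.02, "twist": 0, "jaw": 0.025}]'

```text
time_s: 9.55
position: [556.6, 297.7, 91.5]
eef_rot: [-1.57, -0.108, 0.11]
contact_force: [0.6, -0.3, -0.1]
width: 35.7
```

Run:
```python
from h import *
from scipy.spatial.transform import Rotation as R
d=cap('scene');s=robot.observe();M=R.from_rotvec(s['eef_rot']).as_matrix();print(s['position'],s['width'],s['contact_force'],np.degrees(np.arctan2(M[1,2],M[0,2])))
hsv=cv2.cvtColor(d['pixels'],cv2.COLOR_RGB2HSV);H,S,V=cv2.split(hsv);W=pts(d)
b=(H>12)&(H<28)&(S>120)&(V>120)&(np.abs(W[...,0]-560)<130)&(np.abs(W[...,1]-298)<70)
z=np.nanpercentile(W[b][:,2],70);print(z,rect(d,b,z,60))
c=cap('top')
hsv=cv2.cvtColor(c['pixels'],cv2.COLOR_RGB2HSV);H,S,V=cv2.split(hsv);W=pts(c)
b=(H>12)&(H<28)&(S>120)&(V>120)&(np.abs(W[...,0]-560)<130)&(np.abs(W[...,1]-298)<70)
print(rect(c,b,z,60))
```

```text
[557.24129015 297.66901377  92.225297  ] 35.4032596529786 [-0.19708567  0.1875792  -1.54171932] 97.91704219234083
90.81660972587508 [(array([466., 305.]), 579.0, 301.3, 74.1, 35.3, 6.4)]
[(array([139., 248.]), 517.5, 290.3, 33.7, 33.6, -81.6)]
```

Call:
step_arm --commands '[{"tx": 0, "ty": 0, "tz": -0.045, "twist": 0, "jaw": 0.025}, {"tx": 0, "ty": 0, "tz": -0.06, "twist": 0, "jaw": 0.025}, {"tx": 0, "ty": 0, "tz": -0.067, "twist": 0, "jaw": 0.025}, {"tx": 0, "ty": 0, "tz": -0.072, "twist": 0, "jaw": 0.025}, {"tx": 0, "ty": 0, "tz": -0.074, "twist": 0, "jaw": 0.025}, {"tx": 0, "ty": 0, "tz": -0.074, "twist": 0, "jaw": 0.025}, {"tx": 0, "ty": 0, "tz": -0.074, "twist": 0, "jaw": 0.025}]'

```text
time_s: 10.35
position: [557.6, 298.9, 19.0]
eef_rot: [-1.567, -0.11, 0.108]
contact_force: [0.7, 1.2, -0.8]
width: 35.4
```

Call:
step_arm --commands '[{"tx": 0, "ty": 0, "tz": -0.001, "twist": 0, "jaw": 0.025}, {"tx": 0, "ty": 0, "tz": -0.0015, "twist": 0, "jaw": 0.025}, {"tx": 0, "ty": 0, "tz": -0.0015, "twist": 0, "jaw": 0.025}]'

```text
time_s: 10.65
position: [557.2, 298.6, 16.8]
eef_rot: [-1.568, -0.109, 0.109]
contact_force: [0.0, -0.0, -0.3]
width: 35.4
```

Call:
step_arm --commands '[{"tx": 0, "ty": 0, "tz": -0.001, "twist": 0, "jaw": 0.025}, {"tx": 0, "ty": 0, "tz": -0.001, "twist": 0, "jaw": 0.05}, {"tx": 0, "ty": 0, "tz": -0.001, "twist": 0, "jaw": 0.05}, {"tx": 0, "ty": 0, "tz": -0.001, "twist": 0, "jaw": 0.05}, {"tx": 0, "ty": 0, "tz": 0.03, "twist": 0, "jaw": 0.05}, {"tx": 0, "ty": 0, "tz": 0.08, "twist": 0, "jaw": 0.05}, {"tx": 0, "ty": 0, "tz": 0.13, "twist": 0, "jaw": 0.05}, {"tx": 0, "ty": 0, "tz": 0.155, "twist": 0, "jaw": 0.05}]'

```text
time_s: 11.45
position: [558.7, 299.5, 176.5]
eef_rot: [-1.565, -0.113, 0.105]
contact_force: [0.5, 0.8, -0.6]
width: 50.1
```

Call:
step_arm --commands '[{"tx": -0.129, "ty": -0.268, "tz": 0, "twist": 0, "jaw": 0.08}, {"tx": -0.129, "ty": -0.268, "tz": 0, "twist": 0, "jaw": 0.08}, {"tx": -0.129, "ty": -0.268, "tz": 0, "twist": 0, "jaw": 0.08}, {"tx": -0.129, "ty": -0.268, "tz": 0, "twist": 0, "jaw": 0.08}, {"tx": -0.129, "ty": -0.268, "tz": 0, "twist": 0, "jaw": 0.08}, {"tx": -0.129, "ty": -0.268, "tz": 0, "twist": 0, "jaw": 0.08}, {"tx": -0.129, "ty": -0.268, "tz": 0, "twist": 0, "jaw": 0.08}, {"tx": -0.129, "ty": -0.268, "tz": 0, "twist": 0, "jaw": 0.08}]'

```text
time_s: 12.25
position: [428.0, 29.7, 172.1]
eef_rot: [-1.568, -0.109, 0.107]
contact_force: [0.9, 1.1, 0.1]
width: 80.3
```

Run:
```python
from h import *
from scipy.spatial.transform import Rotation as R
d=cap('scene');s=robot.observe();M=R.from_rotvec(s['eef_rot']).as_matrix();print(s['position'],s['width'],s['contact_force'],np.degrees(np.arctan2(M[1,2],M[0,2])))
hsv=cv2.cvtColor(d['pixels'],cv2.COLOR_RGB2HSV);H,S,V=cv2.split(hsv);W=pts(d);X,Y,Z=[W[...,i] for i in range(3)]
b=(H>12)&(H<28)&(S>120)&(V>120)&(np.abs(X-560)<130)&(np.abs(Y-298)<70)
print('plate',rect(d,b,14,60),np.nanmedian(Z[b]))
b=np.zeros(Z.shape,bool);b[260:345,380:490]=True
p=b&(Z>50)&(Z<64);print('pin scene',p.sum(),np.nanmean(W[p],0))
t=cap('top');W=pts(t);Z=W[...,2];p=(Z>45)&(Z<64)&(np.abs(W[...,0]-567)<40)&(np.abs(W[...,1]-230)<40);print('pin top',p.sum(),np.nanmean(W[p],0) if p.any() else '')
hsv=cv2.cvtColor(t['pixels'],cv2.COLOR_RGB2HSV);H,S,V=cv2.split(hsv)
b=(H>12)&(H<28)&(S>120)&(V>120)&(np.abs(W[...,0]-560)<130)&(np.abs(W[...,1]-298)<70);print(rect(t,b,14,60))
o=np.hstack([cv2.resize(d['pixels'][160:370,330:515],(400,454)),cv2.resize(t['pixels'][150:350,100:276],(400,454))]);save(o,'c6.png')
```

```text
[428.57224711  30.47395648 172.00233267] 80.00975606618924 [0.47552711 0.04943165 1.07501402] 97.90383481215375
plate [(array([461., 314.]), 557.9, 299.3, 115.3, 34.3, 8.1)] 14.896463623590762
pin scene 66 [570.06813955 232.31959466  57.86458595]
pin top 81 [566.24636089 228.05244366  56.4075849 ]
[(array([148., 234.]), 556.7, 296.3, 113.9, 33.6, 8.1)]
```

View pics/c6.png

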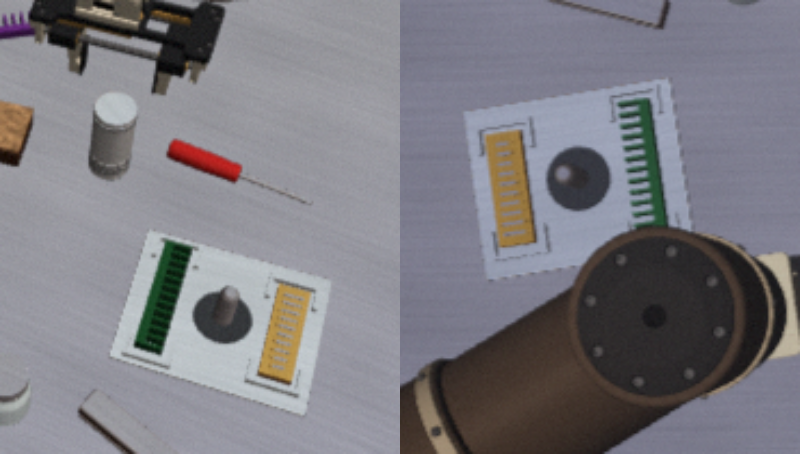

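Both low parts lie flat inside their rails: scene crop comb (165,295) and plate (283,335), with the top view agreeing. I'm now over sleeve_1, and I descend and grip.

Call:
step_arm --commands '[{"tx": -0.001, "ty": 0.002, "tz": -0.04, "twist": 0, "jaw": 0.08}, {"tx": -0.001, "ty": 0.002, "tz": -0.07, "twist": 0, "jaw": 0.08}, {"tx": -0.001, "ty": 0.002, "tz": -0.087, "twist": 0, "jaw": 0.08}, {"tx": -0.001, "ty": 0.002, "tz": -0.087, "twist": 0, "jaw": 0.08}, {"tx": -0.001, "ty": 0.002, "tz": -0.087, "twist": 0, "jaw": 0.04}, {"tx": -0.001, "ty": 0.002, "tz": -0.087, "twist": 0, "jaw": 0.04}, {"tx": -0.001, "ty": 0.002, "tz": -0.087, "twist": 0, "jaw": 0.04}, {"tx": -0.001, "ty": 0.002, "tz": -0.087, "twist": 0, "jaw": 0.04}]' --squeeze 25

```text
time_s: 13.15
position: [427.7, 32.8, 85.3]
eef_rot: [-1.567, -0.11, 0.108]
contact_force: [0.5, -1.8, 1.4]
width: 53.5
```

Call:
step_arm --commands '[{"tx": 0, "ty": 0, "tz": 0, "twist": 0, "jaw": 0.04}, {"tx": 0, "ty": 0, "tz": 0, "twist": 0, "jaw": 0.04}]'

```text
time_s: 13.35
position: [427.6, 32.5, 85.1]
eef_rot: [-1.568, -0.11, 0.108]
contact_force: [-0.2, -1.5, 5.0]
width: 49.2
```

Call:
step_arm --commands '[{"tx": 0, "ty": 0, "tz": 0.03, "twist": 0, "jaw": 0.04}, {"tx": 0, "ty": 0, "tz": 0.07, "twist": 0, "jaw": 0.04}, {"tx": 0, "ty": 0, "tz": 0.095, "twist": 0, "jaw": 0.04}, {"tx": 0.02, "ty": 0.03, "tz": 0.095, "twist": 0, "jaw": 0.04}, {"tx": 0.045, "ty": 0.065, "tz": 0.095, "twist": 0, "jaw": 0.04}, {"tx": 0.07, "ty": 0.1, "tz": 0.095, "twist": 0, "jaw": 0.04}, {"tx": 0.095, "ty": 0.135, "tz": 0.095, "twist": 0, "jaw": 0.04}, {"tx": 0.115, "ty": 0.165, "tz": 0.095, "twist": 0, "jaw": 0.04}]'

```text
time_s: 14.15
position: [542.8, 199.1, 178.8]
eef_rot: [-1.568, -0.108, 0.11]
contact_force: [0.3, -0.3, -2.7]
width: 49.3
```

Call:
step_arm --commands '[{"tx": 0.012, "ty": 0.018, "tz": 0, "twist": 0, "jaw": 0.04}, {"tx": 0.02, "ty": 0.029, "tz": 0, "twist": 0, "jaw": 0.04}, {"tx": 0.0235, "ty": 0.034, "tz": 0, "twist": 0, "jaw": 0.04}, {"tx": 0.0235, "ty": 0.034, "tz": -0.01, "twist": 0, "jaw": 0.04}, {"tx": 0.0235, "ty": 0.034, "tz": -0.01, "twist": 0, "jaw": 0.04}]'

```text
time_s: 14.65
position: [564.1, 230.1, 167.8]
eef_rot: [-1.569, -0.106, 0.11]
contact_force: [-0.5, -1.1, -3.2]
width: 49.2
```

Run:
```python
from h import *
d=cap('scene');s=robot.observe();print(s['position'],s['width'],s['contact_force'])
W=pts(d);Z=W[...,2]
save(cv2.resize(d['pixels'][180:350,350:520],(600,600)),'c7.png')
```

```text
[564.4200787  230.16803775 168.57715737] 49.287625184563325 [ 0.25423577 -0.63834214 -2.32033518]
```

View pics/c7.png

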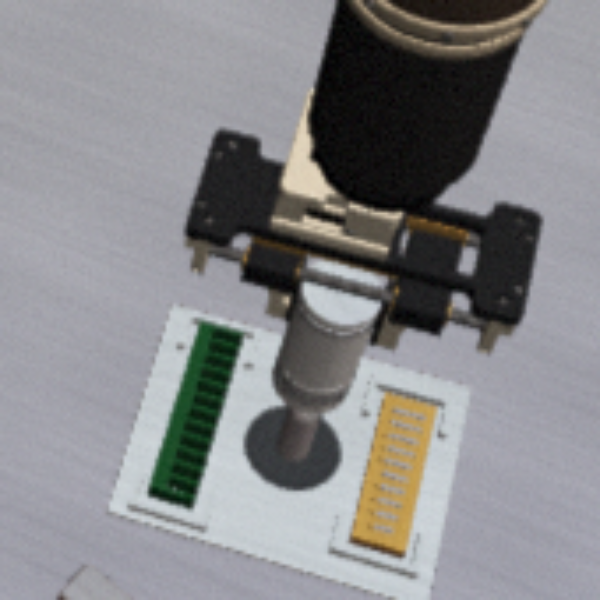

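The sleeve hangs just above the pin at (300,400) in the crop, clear of both parts. I'll correct by 2 mm and lower it gently.

Call:
step_arm --commands '[{"tx": 0.002, "ty": 0.001, "tz": -0.008, "twist": 0, "jaw": 0.04}, {"tx": 0.002, "ty": 0.001, "tz": -0.015, "twist": 0, "jaw": 0.04}, {"tx": 0.002, "ty": 0.001, "tz": -0.02, "twist": 0, "jaw": 0.04}, {"tx": 0.002, "ty": 0.001, "tz": -0.024, "twist": 0, "jaw": 0.04}, {"tx": 0.002, "ty": 0.001, "tz": -0.027, "twist": 0, "jaw": 0.04}, {"tx": 0.002, "ty": 0.001, "tz": -0.03, "twist": 0, "jaw": 0.04}]'

```text
time_s: 15.3
position: [567.7, 232.5, 139.4]
eef_rot: [-1.568, -0.109, 0.109]
contact_force: [0.2, 0.2, -2.5]
width: 49.1
```

Call:
step_arm --commands '[{"tx": 0, "ty": 0, "tz": -0.003, "twist": 0, "jaw": 0.04}, {"tx": 0, "ty": 0, "tz": -0.006, "twist": 0, "jaw": 0.04}, {"tx": 0, "ty": 0, "tz": -0.008, "twist": 0, "jaw": 0.04}, {"tx": 0, "ty": 0, "tz": -0.008, "twist": 0, "jaw": 0.04}]'

```text
time_s: 15.7
position: [567.5, 232.4, 131.2]
eef_rot: [-1.568, -0.109, 0.109]
contact_force: [-0.5, -0.1, -3.2]
width: 49.2
```

Call:
step_arm --commands '[{"tx": 0, "ty": 0, "tz": -0.005, "twist": 0, "jaw": 0.04}, {"tx": 0, "ty": 0, "tz": -0.01, "twist": 0, "jaw": 0.04}, {"tx": 0, "ty": 0, "tz": -0.014, "twist": 0, "jaw": 0.04}, {"tx": 0, "ty": 0, "tz": -0.017, "twist": 0, "jaw": 0.04}, {"tx": 0, "ty": 0, "tz": -0.018, "twist": 0, "jaw": 0.04}]'

```text
time_s: 16.2
position: [567.5, 232.3, 113.0]
eef_rot: [-1.568, -0.108, 0.109]
contact_force: [0.7, 0.4, -1.7]
width: 49.4
```

Call:
step_arm --commands '[{"tx": 0, "ty": 0, "tz": -0.002, "twist": 0, "jaw": 0.04}, {"tx": 0, "ty": 0, "tz": -0.003, "twist": 0, "jaw": 0.04}, {"tx": 0, "ty": 0, "tz": -0.004, "twist": 0, "jaw": 0.04}, {"tx": 0, "ty": 0, "tz": -0.005, "twist": 0, "jaw": 0.04}, {"tx": 0, "ty": 0, "tz": -0.006, "twist": 0, "jaw": 0.04}, {"tx": 0, "ty": 0, "tz": -0.006, "twist": 0, "jaw": 0.04}]'

```text
time_s: 16.8
position: [568.1, 232.6, 108.8]
eef_rot: [-1.568, -0.11, 0.108]
contact_force: [-3.3, -1.3, 6.1]
width: 48.9
```

Contact came at TCP z ≈ 109, which puts the sleeve bottom at about 24 mm, 20 mm above the floor. So sleeve_1 holds the long core and goes to the dish. I lift it off.

Call:
step_arm --commands '[{"tx": 0, "ty": 0, "tz": 0.01, "twist": 0, "jaw": 0.04}, {"tx": 0, "ty": 0, "tz": 0.03, "twist": 0, "jaw": 0.04}, {"tx": 0, "ty": 0, "tz": 0.06, "twist": 0, "jaw": 0.04}, {"tx": 0, "ty": 0, "tz": 0.09, "twist": 0, "jaw": 0.04}, {"tx": 0, "ty": 0, "tz": 0.115, "twist": 0, "jaw": 0.04}, {"tx": 0, "ty": 0, "tz": 0.13, "twist": 0, "jaw": 0.04}]'

```text
time_s: 17.4
position: [568.3, 232.9, 240.6]
eef_rot: [-1.566, -0.111, 0.107]
contact_force: [-0.1, -0.1, -2.9]
width: 49.4
```

Run:
```python
from h import *
s=robot.observe();print(s['position'],s['width'],s['contact_force'])
def fit(c,im,box,n):
    W=pts(c);u0,u1,v0,v1=box
    hsv=cv2.cvtColor(im,cv2.COLOR_RGB2HSV);H,S,V=cv2.split(hsv)
    print(n,'dish hsv',hsv[(v0+v1)//2,(u0+u1)//2])
    m=np.zeros(H.shape,np.uint8);m[v0:v1,u0:u1]=((H>15)&(H<45)&(S>18)&(V>110))[v0:v1,u0:u1]
    k=max(cv2.findContours(m,0,1)[0],key=cv2.contourArea)
    for z in (4,24):
        P=np.array([ray(c,u,v,z)[:2] for u,v in k[:,0]])
        Q=P.copy()
        for i in range(6):
            A=np.c_[2*Q,np.ones(len(Q))];r=np.linalg.lstsq(A,(Q**2).sum(1),rcond=None)[0]
            R=np.sqrt(r[2]+r[0]**2+r[1]**2);e=abs(np.hypot(*(P-r[:2]).T)-R);Q=P[e<max(3,np.median(e)*2)]
        print(' z',z,r[:2].round(1),'diam',round(2*R,1),len(Q),len(P))
c=load('top');fit(c,cv2.imread('pics/top0.png')[...,::-1].copy(),(390,480,180,270),'top')
d=load('scene');fit(d,cv2.imread('pics/scene0.png')[...,::-1].copy(),(190,268,185,245),'scene')
```

```text
[568.31107125 232.90505547 240.59062458] 49.43741538981002 [-0.0660021  -0.05811351 -2.9190517 ]
top dish hsv [ 39  14 177]
 z 4 [ 562.4 -362. ] diam 153.7 268 268
 z 24 [ 560.4 -358. ] diam 151.3 268 268
scene dish hsv [ 29  26 216]
 z 4 [ 550.5 -366.1] diam 169.4 141 201
 z 24 [ 562.6 -354.8] diam 166.6 141 201
```

Call:
step_arm --commands '[{"tx": 0, "ty": -0.02, "tz": -0.01, "twist": 0, "jaw": 0.04}, {"tx": -0.001, "ty": -0.055, "tz": -0.03, "twist": 0, "jaw": 0.04}, {"tx": -0.003, "ty": -0.095, "tz": -0.05, "twist": 0, "jaw": 0.04}, {"tx": -0.004, "ty": -0.14, "tz": -0.06, "twist": 0, "jaw": 0.04}, {"tx": -0.005, "ty": -0.185, "tz": -0.06, "twist": 0, "jaw": 0.04}, {"tx": -0.006, "ty": -0.23, "tz": -0.06, "twist": 0, "jaw": 0.04}, {"tx": -0.007, "ty": -0.275, "tz": -0.06, "twist": 0, "jaw": 0.04}, {"tx": -0.008, "ty": -0.32, "tz": -0.06, "twist": 0, "jaw": 0.04}]'

```text
time_s: 18.2
position: [559.5, -89.1, 178.2]
eef_rot: [-1.568, -0.11, 0.108]
contact_force: [1.2, 0.1, -2.5]
width: 49.3
```

Call:
step_arm --commands '[{"tx": -0.001, "ty": -0.045, "tz": 0, "twist": 0, "jaw": 0.04}, {"tx": -0.002, "ty": -0.09, "tz": 0, "twist": 0, "jaw": 0.04}, {"tx": -0.004, "ty": -0.135, "tz": 0, "twist": 0, "jaw": 0.04}, {"tx": -0.005, "ty": -0.18, "tz": 0, "twist": 0, "jaw": 0.04}, {"tx": -0.006, "ty": -0.22, "tz": 0, "twist": 0, "jaw": 0.04}, {"tx": -0.007, "ty": -0.25, "tz": 0, "twist": 0, "jaw": 0.04}, {"tx": -0.008, "ty": -0.27, "tz": 0, "twist": 0, "jaw": 0.04}, {"tx": -0.008, "ty": -0.27, "tz": 0, "twist": 0, "jaw": 0.04}]'

```text
time_s: 19.0
position: [551.1, -360.0, 177.3]
eef_rot: [-1.568, -0.106, 0.107]
contact_force: [0.5, -0.7, -3.4]
width: 49.2
```

Run:
```python
from h import *
d=cap('scene');s=robot.observe();print(s['position'],s['width'],s['contact_force'])
save(cv2.resize(d['pixels'][100:300,100:320],(660,600)),'c8.png')
```

```text
[ 551.17389818 -358.65417573  177.31722745] 48.9655035226083 [-0.50307501  0.15839447 -1.69800079]
```

View pics/c8.png

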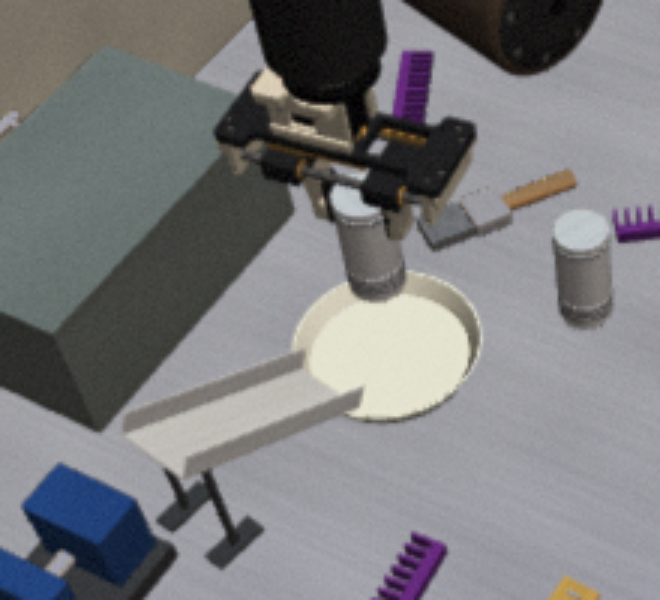

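The sleeve hangs upright above the dish with its bottom at (378,285), clear of the chute and box. I lower it.

Call:
step_arm --commands '[{"tx": 0, "ty": 0, "tz": -0.025, "twist": 0, "jaw": 0.04}, {"tx": 0, "ty": 0, "tz": -0.05, "twist": 0, "jaw": 0.04}, {"tx": 0, "ty": 0, "tz": -0.068, "twist": 0, "jaw": 0.04}, {"tx": 0, "ty": 0, "tz": -0.078, "twist": 0, "jaw": 0.04}, {"tx": 0, "ty": 0, "tz": -0.083, "twist": 0, "jaw": 0.04}, {"tx": 0, "ty": 0, "tz": -0.085, "twist": 0, "jaw": 0.04}, {"tx": 0, "ty": 0, "tz": -0.085, "twist": 0, "jaw": 0.04}, {"tx": 0, "ty": 0, "tz": -0.085, "twist": 0, "jaw": 0.04}]'

```text
time_s: 19.85
position: [552.2, -357.6, 93.6]
eef_rot: [-1.569, -0.11, 0.108]
contact_force: [-0.4, 0.4, -2.8]
width: 49.1
```

Call:
step_arm --commands '[{"tx": 0, "ty": 0, "tz": -0.001, "twist": 0, "jaw": 0.04}, {"tx": 0, "ty": 0, "tz": -0.0015, "twist": 0, "jaw": 0.04}, {"tx": 0, "ty": 0, "tz": -0.002, "twist": 0, "jaw": 0.04}]'

```text
time_s: 20.15
position: [551.7, -357.6, 90.8]
eef_rot: [-1.568, -0.109, 0.109]
contact_force: [1.0, 0.7, -2.8]
width: 49.2
```

Call:
step_arm --commands '[{"tx": 0, "ty": 0, "tz": -0.001, "twist": 0, "jaw": 0.04}, {"tx": 0, "ty": 0, "tz": -0.002, "twist": 0, "jaw": 0.04}, {"tx": 0, "ty": 0, "tz": -0.002, "twist": 0, "jaw": 0.04}]'

```text
time_s: 20.45
position: [551.9, -357.7, 89.2]
eef_rot: [-1.568, -0.11, 0.109]
contact_force: [-0.9, 0.5, 3.4]
width: 49.2
```

Call:
step_arm --commands '[{"tx": 0, "ty": 0, "tz": 0, "twist": 0, "jaw": 0.08}, {"tx": 0, "ty": 0, "tz": 0, "twist": 0, "jaw": 0.08}, {"tx": 0, "ty": 0, "tz": 0, "twist": 0, "jaw": 0.08}, {"tx": 0, "ty": 0, "tz": 0.03, "twist": 0, "jaw": 0.08}, {"tx": 0, "ty": 0, "tz": 0.075, "twist": 0, "jaw": 0.08}, {"tx": 0, "ty": 0, "tz": 0.085, "twist": 0, "jaw": 0.08}]'

```text
time_s: 21.05
position: [553.9, -358.8, 179.0]
eef_rot: [-1.572, -0.115, 0.105]
contact_force: [0.2, -1.0, 0.5]
width: 79.7
```

Call:
step_arm --commands '[{"tx": -0.1215, "ty": 0.134, "tz": 0, "twist": 0, "jaw": 0.08}, {"tx": -0.1215, "ty": 0.134, "tz": 0, "twist": 0, "jaw": 0.08}, {"tx": -0.1215, "ty": 0.134, "tz": 0, "twist": 0, "jaw": 0.08}, {"tx": -0.1215, "ty": 0.134, "tz": 0, "twist": 0, "jaw": 0.08}, {"tx": -0.1215, "ty": 0.134, "tz": 0, "twist": 0, "jaw": 0.08}, {"tx": -0.1215, "ty": 0.134, "tz": 0, "twist": 0, "jaw": 0.08}]'

```text
time_s: 21.65
position: [430.5, -223.2, 174.4]
eef_rot: [-1.569, -0.112, 0.108]
contact_force: [-0.5, 0.8, -0.4]
width: 80.1
```

Run:
```python
from h import *
d=cap('scene');s=robot.observe();print(s['position'],s['width'],s['contact_force'])
W=pts(d);Z=W[...,2];m=(abs(Z-114)<4)&(np.hypot(W[...,0]-552,W[...,1]+357)<50);print('dish sleeve top',m.sum(),np.nanmean(W[m],0))
m=(abs(Z-110)<4)&(np.hypot(W[...,0]-430,W[...,1]+224)<40);print('sleeve2 top',m.sum(),np.nanmean(W[m],0))
```

```text
[ 430.92374938 -223.6141035   174.16249534] 80.04407291323915 [-0.48725995 -0.37667227 -0.28411679]
dish sleeve top 213 [ 551.89342447 -356.18405631  114.18954069]
sleeve2 top 202 [ 431.68727765 -223.4288279   110.01890997]
```

Sleeve_1 stands upright in the dish with its top at 114 mm, as it should. Now I grip sleeve_2.

Call:
step_arm --commands '[{"tx": 0, "ty": 0, "tz": -0.04, "twist": 0, "jaw": 0.08}, {"tx": 0, "ty": 0, "tz": -0.07, "twist": 0, "jaw": 0.08}, {"tx": 0, "ty": 0, "tz": -0.089, "twist": 0, "jaw": 0.08}, {"tx": 0, "ty": 0, "tz": -0.089, "twist": 0, "jaw": 0.08}, {"tx": 0, "ty": 0, "tz": -0.089, "twist": 0, "jaw": 0.04}, {"tx": 0, "ty": 0, "tz": -0.089, "twist": 0, "jaw": 0.04}, {"tx": 0, "ty": 0, "tz": -0.089, "twist": 0, "jaw": 0.04}, {"tx": 0, "ty": 0, "tz": -0.089, "twist": 0, "jaw": 0.04}]'

```text
time_s: 22.5
position: [430.8, -223.6, 85.5]
eef_rot: [-1.568, -0.11, 0.108]
contact_force: [0.4, -1.3, 1.3]
width: 53.3
```

Call:
step_arm --commands '[{"tx": 0, "ty": 0, "tz": 0, "twist": 0, "jaw": 0.04}, {"tx": 0, "ty": 0, "tz": 0, "twist": 0, "jaw": 0.04}, {"tx": 0, "ty": 0, "tz": 0, "twist": 0, "jaw": 0.04}]'

```text
time_s: 22.8
position: [430.9, -223.7, 85.4]
eef_rot: [-1.569, -0.111, 0.108]
contact_force: [0.2, -1.8, 6.1]
width: 50.3
```

Call:
step_arm --commands '[{"tx": 0, "ty": 0, "tz": 0.03, "twist": 0, "jaw": 0.04}, {"tx": 0, "ty": 0, "tz": 0.07, "twist": 0, "jaw": 0.04}, {"tx": 0, "ty": 0, "tz": 0.095, "twist": 0, "jaw": 0.04}, {"tx": 0.008, "ty": 0.027, "tz": 0.095, "twist": 0, "jaw": 0.04}, {"tx": 0.02, "ty": 0.067, "tz": 0.095, "twist": 0, "jaw": 0.04}, {"tx": 0.033, "ty": 0.11, "tz": 0.095, "twist": 0, "jaw": 0.04}, {"tx": 0.046, "ty": 0.153, "tz": 0.095, "twist": 0, "jaw": 0.04}, {"tx": 0.059, "ty": 0.196, "tz": 0.095, "twist": 0, "jaw": 0.04}]'

```text
time_s: 23.6
position: [488.5, -25.7, 179.1]
eef_rot: [-1.568, -0.108, 0.109]
contact_force: [1.7, 0.1, -1.8]
width: 50.0
```

Call:
step_arm --commands '[{"tx": 0.013, "ty": 0.043, "tz": 0, "twist": 0, "jaw": 0.04}, {"tx": 0.026, "ty": 0.087, "tz": 0, "twist": 0, "jaw": 0.04}, {"tx": 0.039, "ty": 0.131, "tz": 0, "twist": 0, "jaw": 0.04}, {"tx": 0.052, "ty": 0.175, "tz": 0, "twist": 0, "jaw": 0.04}, {"tx": 0.063, "ty": 0.212, "tz": 0, "twist": 0, "jaw": 0.04}, {"tx": 0.071, "ty": 0.24, "tz": 0, "twist": 0, "jaw": 0.04}, {"tx": 0.077, "ty": 0.26, "tz": 0, "twist": 0, "jaw": 0.04}, {"tx": 0.077, "ty": 0.26, "tz": -0.01, "twist": 0, "jaw": 0.04}]'

```text
time_s: 24.4
position: [567.1, 235.1, 169.6]
eef_rot: [-1.567, -0.111, 0.11]
contact_force: [0.4, -0.4, -2.4]
width: 50.0
```

Call:
step_arm --commands '[{"tx": 0, "ty": 0, "tz": 0, "twist": 0, "jaw": 0.04}, {"tx": 0, "ty": 0, "tz": 0, "twist": 0, "jaw": 0.04}]'

```text
time_s: 24.6
position: [565.5, 231.3, 169.0]
eef_rot: [-1.569, -0.107, 0.11]
contact_force: [-0.7, -0.2, -2.8]
width: 50.2
```

Call:
step_arm --commands '[{"tx": 0.001, "ty": 0, "tz": -0.008, "twist": 0, "jaw": 0.04}, {"tx": 0.001, "ty": 0, "tz": -0.015, "twist": 0, "jaw": 0.04}, {"tx": 0.001, "ty": 0, "tz": -0.02, "twist": 0, "jaw": 0.04}, {"tx": 0.001, "ty": 0, "tz": -0.024, "twist": 0, "jaw": 0.04}, {"tx": 0.001, "ty": 0, "tz": -0.027, "twist": 0, "jaw": 0.04}, {"tx": 0.001, "ty": 0, "tz": -0.03, "twist": 0, "jaw": 0.04}]'

```text
time_s: 25.2
position: [567.2, 232.5, 139.3]
eef_rot: [-1.568, -0.109, 0.109]
contact_force: [0.2, -0.1, -2.6]
width: 50.0
```

Call:
step_arm --commands '[{"tx": 0, "ty": 0, "tz": -0.003, "twist": 0, "jaw": 0.04}, {"tx": 0, "ty": 0, "tz": -0.006, "twist": 0, "jaw": 0.04}, {"tx": 0, "ty": 0, "tz": -0.008, "twist": 0, "jaw": 0.04}, {"tx": 0, "ty": 0, "tz": -0.008, "twist": 0, "jaw": 0.04}]'

```text
time_s: 25.6
position: [567.0, 232.4, 131.2]
eef_rot: [-1.568, -0.109, 0.109]
contact_force: [-0.1, -0.1, -2.6]
width: 49.9
```

Call:
step_arm --commands '[{"tx": 0, "ty": 0, "tz": -0.005, "twist": 0, "jaw": 0.04}, {"tx": 0, "ty": 0, "tz": -0.01, "twist": 0, "jaw": 0.04}, {"tx": 0, "ty": 0, "tz": -0.014, "twist": 0, "jaw": 0.04}, {"tx": 0, "ty": 0, "tz": -0.017, "twist": 0, "jaw": 0.04}, {"tx": 0, "ty": 0, "tz": -0.018, "twist": 0, "jaw": 0.04}]'

```text
time_s: 26.1
position: [567.0, 232.4, 113.0]
eef_rot: [-1.568, -0.108, 0.109]
contact_force: [-0.3, -0.0, -2.6]
width: 50.0
```

Call:
step_arm --commands '[{"tx": 0, "ty": 0, "tz": -0.002, "twist": 0, "jaw": 0.04}, {"tx": 0, "ty": 0, "tz": -0.003, "twist": 0, "jaw": 0.04}, {"tx": 0, "ty": 0, "tz": -0.004, "twist": 0, "jaw": 0.04}, {"tx": 0, "ty": 0, "tz": -0.005, "twist": 0, "jaw": 0.04}, {"tx": 0, "ty": 0, "tz": -0.006, "twist": 0, "jaw": 0.04}, {"tx": 0, "ty": 0, "tz": -0.006, "twist": 0, "jaw": 0.04}]'

```text
time_s: 26.7
position: [567.1, 232.5, 107.4]
eef_rot: [-1.568, -0.109, 0.109]
contact_force: [0.4, -0.1, -2.9]
width: 50.3
```

Sleeve_2 meets no resistance at the height where sleeve_1 stopped. I continue down to the floor, expecting TCP z ≈ 89.

Call:
step_arm --commands '[{"tx": 0, "ty": 0, "tz": -0.003, "twist": 0, "jaw": 0.04}, {"tx": 0, "ty": 0, "tz": -0.006, "twist": 0, "jaw": 0.04}, {"tx": 0, "ty": 0, "tz": -0.009, "twist": 0, "jaw": 0.04}, {"tx": 0, "ty": 0, "tz": -0.012, "twist": 0, "jaw": 0.04}, {"tx": 0, "ty": 0, "tz": -0.014, "twist": 0, "jaw": 0.04}, {"tx": 0, "ty": 0, "tz": -0.015, "twist": 0, "jaw": 0.04}, {"tx": 0, "ty": 0, "tz": -0.015, "twist": 0, "jaw": 0.04}]'

```text
time_s: 27.4
position: [567.1, 232.4, 92.3]
eef_rot: [-1.568, -0.109, 0.109]
contact_force: [-0.2, -0.4, -2.0]
width: 49.9
```

Call:
step_arm --commands '[{"tx": 0, "ty": 0, "tz": -0.001, "twist": 0, "jaw": 0.04}, {"tx": 0, "ty": 0, "tz": -0.002, "twist": 0, "jaw": 0.04}, {"tx": 0, "ty": 0, "tz": -0.003, "twist": 0, "jaw": 0.04}, {"tx": 0, "ty": 0, "tz": -0.003, "twist": 0, "jaw": 0.04}]'

```text
time_s: 27.8
position: [567.2, 232.5, 89.6]
eef_rot: [-1.568, -0.109, 0.109]
contact_force: [-0.6, 0.3, -2.9]
width: 50.4
```

Call:
step_arm --commands '[{"tx": 0, "ty": 0, "tz": -0.001, "twist": 0, "jaw": 0.04}, {"tx": 0, "ty": 0, "tz": -0.0015, "twist": 0, "jaw": 0.04}, {"tx": 0, "ty": 0, "tz": -0.0015, "twist": 0, "jaw": 0.04}]'

```text
time_s: 28.1
position: [567.8, 232.6, 89.4]
eef_rot: [-1.568, -0.111, 0.108]
contact_force: [-1.4, -1.9, 7.2]
width: 49.8
```

The sleeve is on the floor (contact at TCP z 89.4). I release it, retreat upward and move aside for a final look.

Call:
step_arm --commands '[{"tx": 0, "ty": 0, "tz": 0, "twist": 0, "jaw": 0.08}, {"tx": 0, "ty": 0, "tz": 0, "twist": 0, "jaw": 0.08}, {"tx": 0, "ty": 0, "tz": 0, "twist": 0, "jaw": 0.08}, {"tx": 0, "ty": 0, "tz": 0.03, "twist": 0, "jaw": 0.08}, {"tx": 0, "ty": 0, "tz": 0.08, "twist": 0, "jaw": 0.08}, {"tx": 0, "ty": 0, "tz": 0.12, "twist": 0, "jaw": 0.08}, {"tx": 0, "ty": 0, "tz": 0.15, "twist": 0, "jaw": 0.08}]'

```text
time_s: 28.8
position: [567.7, 232.8, 241.1]
eef_rot: [-1.567, -0.111, 0.107]
contact_force: [0.4, 0.1, -0.2]
width: 80.0
```

Call:
step_arm --commands '[{"tx": -0.12, "ty": -0.25, "tz": 0, "twist": 0, "jaw": 0.08}, {"tx": -0.12, "ty": -0.25, "tz": 0, "twist": 0, "jaw": 0.08}, {"tx": -0.12, "ty": -0.25, "tz": 0, "twist": 0, "jaw": 0.08}, {"tx": -0.12, "ty": -0.25, "tz": 0, "twist": 0, "jaw": 0.08}, {"tx": -0.12, "ty": -0.25, "tz": 0, "twist": 0, "jaw": 0.08}, {"tx": -0.12, "ty": -0.25, "tz": 0, "twist": 0, "jaw": 0.08}, {"tx": -0.12, "ty": -0.25, "tz": 0, "twist": 0, "jaw": 0.08}, {"tx": -0.12, "ty": -0.25, "tz": 0, "twist": 0, "jaw": 0.08}]'

```text
time_s: 29.6
position: [447.2, -17.9, 238.4]
eef_rot: [-1.568, -0.109, 0.107]
contact_force: [-0.1, 0.2, 0.3]
width: 79.9
```

Run:
```python
from h import *
d=cap('scene');s=robot.observe();print(s['time_s'],s['position'],s['contact_force'])
W=pts(d);Z=W[...,2]
for n,x,y in(('dish',552,-357),('pin',567,232)):
    m=(Z>100)&(Z<150)&(np.hypot(W[...,0]-x,W[...,1]-y)<35);print(n,m.sum(),np.nanmean(W[m],0),np.nanpercentile(Z[m],[10,50,90]))
im=d['pixels'].astype(int);hsv=cv2.cvtColor(d['pixels'],cv2.COLOR_RGB2HSV);H,S,V=cv2.split(hsv)
g=(im[...,1]-im[...,0]>12)&(im[...,1]-im[...,2]>5)&(np.abs(W[...,0]-577)<120)&(np.abs(W[...,1]-163)<60);print('comb',rect(d,g,18,60))
b=(H>12)&(H<28)&(S>120)&(V>120)&(np.abs(W[...,0]-560)<130)&(np.abs(W[...,1]-298)<70);print('plate',rect(d,b,14,60))
save(d['pixels'],'final.png')
```

```text
29.65 [447.48810746 -17.34536284 238.29344191] [0.11481336 0.18665308 0.08200909]
dish 279 [ 553.58558877 -354.49797009  112.41067723] [105.6272301  113.4290409  116.92220175]
pin 395 [570.2983502  232.18348473 113.22974008] [106.8666318  114.3772857  117.11059704]
comb [(array([405., 297.]), 577.6, 164.2, 146.9, 32.6, 7.7)]
plate [(array([461., 314.]), 557.9, 299.5, 115.3, 34.4, 7.9)]
```

View pics/final.png

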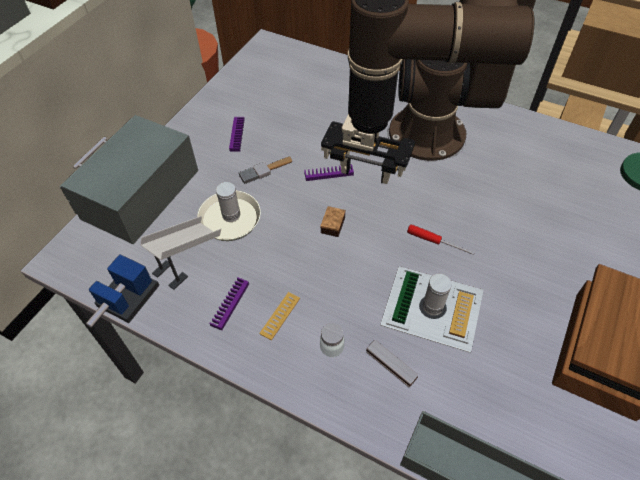

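The picture shows the comb at (405,297), sleeve_2 on the pin at (437,295), the plate at (461,314), and sleeve_1 upright in the dish at (228,202). Nothing else appears to have moved, so I hand the job in.

```bash
python3 -c "
from cell import robot
print(robot.close_job())"
```

```text
the job is handed in; nothing more can be done
None
```

The job is done and handed in at about 30 s of the 72 s allowed.

**Low parts:** I set the green comb flat in the long bay, then the wood-backed reed plate (10 mm high) flat in the short bay. Both were still inside their rails in the last picture.

**Sleeves:** I tried sleeve_1 on the pin and it stopped about 20 mm above the floor, at a light contact force of about 6–9 N. It holds the long core, so I stood it in the dish. Sleeve_2 slid freely all the way to the tray floor and I left it on the pin.

**Last checks:** Both sleeve tops read about 114 mm, which fits upright on a 4 mm floor. The gripper is open and clear with no force on it. Nothing else appears to have moved.

**Disagreements:** The two cameras differed by about 3 mm in y, which I corrected using the grasped parts. The fingertips pressed on the table at about 18 N for a moment while gripping the comb, below the 40 N limit.

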